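# Index the sample table to the ready scanner

### The job

Bring the red-capped vial in front of the scanner with the green lamp by turning the white sample table one hole: press the blue indexing plunger down with your fingertips until the table is free, push it round towards that side with the plunger held in, then let the plunger spring fully up in the new hole and move clear. Do not turn the table the wrong way or on past that hole. Lift nothing, do not touch the vials, and do not shift the other things on the bench.

Things in the scene. Friction and masses are not known exactly. Their poses are not given: they have to be found in the camera images.
- base: Fixed base of the indexing table: aluminium disc 260 mm across, 12 mm high, 8 black hole marks 45 degrees apart on its rim. Origin on the vertical turning axis, at bench height; z up. At the start the plunger lies on its -x side and the red-capped vial on its +x side. Its place and yaw vary between runs.
- table_top (a point): Centre of the white table's top face, on the turning axis, 50 mm above the bench. The table is 212 mm across, with an aluminium hub 44 mm across and 12 mm proud, and seven grey nests (30 mm inside, 10 mm high) 85 mm from the axis, one per hole step, none at the plunger.
- carousel (a joint): Angle of the white table about base's z (rad), positive anticlockwise from above. 0 at the start (first hole); next holes at +0.785 and -0.785. Locked (0.02 rad of play either way) while the plunger is up in a hole; turns freely (0.05 N m friction) with the plunger pressed by 9 mm or more. End stops at 1.9 rad either way.
- plunger (a joint): How far the blue plunger is pressed down (m): 0 up and locked in a hole, 0.012 at its stop. Its spring takes 4 N to start and 9 N at the stop. Let go between holes it stays at about 0.0085, riding under the index ring; let go within about 0.03 rad of a hole it springs home to 0 and centres itself.
- plunger_top (a point): Centre of the flat top of the blue plunger cap, a disc 36 mm across, 9 mm thick, on a 14 mm stem; 85 mm from the axis, 89 mm above the bench when up, 77 mm fully pressed. It goes straight down and is carried round with the table; the friction of a fingertip pressed on it is enough to push the table round.
- scanner_on: The ready scanner: fixed white round post with black band and GREEN domed lamp, 54 mm across the foot, 97 mm high. Origin at the centre of its foot. It stands 165 mm from the table's axis, one hole step (45 degrees) to one side or the other of the red vial's first place; the side varies.
- scanner_off: The idle scanner: the same post with a GREY lamp, one hole step to the other side of the red vial.
- vial_red: Loose vial with RED cap, 26 mm across, 55 mm high, 30 g; standing in the nest opposite the plunger, 85 mm from the table's axis, and carried round by it. Origin at the centre of its underside, 50 mm above the bench. In front of a scanner it is 80 mm from the scanner's axis.
- vial_white_a: Loose vial with white cap, same size, in a nest a quarter turn from the plunger. Origin under its centre.
- vial_white_b: Loose vial with white cap, same size, in the nest on the other side. Origin under its centre.
- black_lid: Loose black screw lid, 48 mm across, 13 mm high, lying beside the base. Origin under its centre.
- marker_pen: Loose black marker pen with blue cap, 132 mm long, 14 mm thick, lying beside the base. Origin on its underside, 47 mm from its black end; its x axis points to the blue cap.
- reagent_bottle: Loose bottle with blue cap, 60 mm across, 120 mm high, on the right of the bench. Origin under its centre.
- strip_jar: Loose jar with yellow cap, 48 mm across, 85 mm high, on the left of the bench. Origin under its centre.
There are look-alikes about, which are no part of the job. What is shaped like the scanner_on but orange is not meant.

How it is judged (in metres and radians):
On the way, in this order (a step that is already met when the one before it is completed fails the run):
1. the fingers press the plunger in by 9 mm or more while the table still stands at its first hole (contact force between the fingers and base above 2 N and value of joint plunger above 0.009 m and value of joint carousel between -0.15 and 0.15 rad), for 0.05 s.
2. the table is turned away from the first hole with the plunger in ((value of joint carousel above 0.3 rad or value of joint carousel below -0.3 rad) and value of joint plunger above 0.006 m), for 0.05 s.
At the end, for the whole second after the job is handed in: The table is at rest one hole (0.785 rad, within 0.05) round from the start with the plunger up again (within 2 mm), the red-capped vial is in front of the green-lamp scanner (within 90 mm of its axis), and all three vials stand upright in their nests ((value of joint carousel between 0.735 and 0.835 rad or value of joint carousel between -0.835 and -0.735 rad) and horizontal distance between vial_red and scanner_on below 0.09 m and value of joint plunger below 0.002 m and velocity of joint carousel between -0.05 and 0.05 rad/s and angle between each of vial_red, vial_white_a, vial_white_b's own z axis and vertical below 0.15 rad and height (world z) of vial_red between 0.045 and 0.055 m and height (world z) of vial_white_a between 0.045 and 0.055 m and height (world z) of vial_white_b between 0.045 and 0.055 m); the robot touches nothing.
It fails at once if the table is turned past the next hole (more than 1.05 rad) (value of joint carousel above 1.05 rad or value of joint carousel below -1.05 rad).
It fails at once if the table is turned the wrong way, bringing the red vial towards the idle scanner (within 108 mm of its axis, about 10 degrees of wrong turn) (horizontal distance between vial_red and scanner_off below 0.108 m).
It fails at once if a vial is lifted by more than 8 mm or tipped by more than 0.4 rad (height (world z) of any of vial_red, vial_white_a, vial_white_b above 0.058 m or angle between any of vial_red, vial_white_a, vial_white_b's own z axis and vertical above 0.4 rad).
It fails at once if the robot touches a vial (more than 0.5 N) (contact force between any of the fingers, the arm and vial_red above 0.5 N or contact force between any of the fingers, the arm and vial_white_a above 0.5 N or contact force between any of the fingers, the arm and vial_white_b above 0.5 N).
It fails at once if another loose thing on the bench is moved by more than 15 mm (distance of any of black_lid, marker_pen, reagent_bottle, strip_jar from where it was at the start of the episode above 0.015 m).
It also fails if it takes over 35 s, if anything falls off the work surface, if the arm or the gripper's body presses on something with over 40 N, if the wrist force passes 120 N, or if a joint passes its speed limit or range.

### The arm

A 6-joint arm with a two-finger parallel gripper is mounted at the origin on the work surface. World frame = base frame: x ahead of the robot, y to its left, z up, the work surface at z = 0. Lengths are in m, angles in degrees, forces in N, time in s.
With the tool pointing down it reaches from about 0.375 to 0.9 m from the base axis. Payload 3.1 kg.
Tool frame: the origin (TCP) lies on the front face of the gripper's body, between the roots of the fingers; the fingertips stand 70 mm ahead of it and the grasp point (between the pads) lies 51 mm ahead of it (bot.tip_extent is the distance from the TCP to the fingertips, in m); z points along the fingers, x is the direction in which the jaws open and shut, and the axes are right-handed (so a half turn about z gives the same grasp; the last joint's range is limited). The gripper opens to 87 mm and grips with 3 to 60 N. Pads are 19 mm wide; open, the fingers measure 117 mm over their backs; the gripper's body (75 mm by 190 mm) begins 51 mm behind the grasp point.
Start: joints at [-86.603, 30.224, 82.088, -0, 67.689, -10.227], TCP at [0.147, -0.607, 0.292] pointing down, gripper open.
Joint ranges: [-176.69, 176.69], [-43.24, 126.21], [12.49, 139.97], [-82, 262], [0, 151.66], [-163.58, 163.58]. Speed limits (degrees/s): [159.86, 159.86, 180, 180, 180, 180].

### API

Orientations are given as a 3x3 rotation matrix whose columns are the frame's x, y, z axes.
In Python, from rig import bot, viewer, ticket gives the robot as it stands. The module is installed in compiled form; this text tells all that it offers.
- The arm moves only by the tool arm_command, never from a script. Its argument "targets" is a list of rows, each an object with "rot": the turn, a rotation vector about the tool's x, y, z in degrees, a list of three; "offset": the shift along the tool's x, y, z in cm, a list of three; "gripper": the closure, from 0 (fully open) to 1 (shut). A call has 1 to 8 rows; each row is the pose to reach, as a shift and turn from the pose commanded when the call began, along the tool's axes at that moment; what a row does not reach only later rows make up. A row lasts 1/10 s, in which the tool goes at most 50 mm and 8.59 degrees, less where a joint would pass 70% of its speed; a pose out of reach is approached as far as the arm can. A call with a gripper value outside its range is refused whole. The fingers move at their own pace and stop on an object; the grip force is fixed at half the most. Time passes only in rows, so rows that repeat a pose let the fingers close. It gives the time, the measured TCP pose, the force and the opening at its end, in the units of the state.
- bot.read_state(): the state, without advancing time (a new reading comes with each control period).
- viewer.capture(name): name is "scene" or "side" or "wrist"; returns a dict with "frame" (480x640x3 uint8, red, green, blue), "fx", "fy", "cx", "cy" (pixels), "D" ([k1, k2, p1, p2, k3] as OpenCV has them; the pictures are not rectified), "view" (4x4, takes a point from world to camera coordinates). Camera axes: x right, y down, z forward; pixel columns grow to the right and rows downward; lengths in m; the calibration is good to about 2 mm. A picture is of the moment at which its call begins. There is no depth.
- ticket.hand_in(): hands the job in, once; it reports no verdict.
The state is a dict: "time_s": time; "joint_positions": joint angles; "qvel": joint speeds; "tau": joint torques, N m; "position": TCP position; "tcp_rot": TCP orientation; "force": force on the tool from outside, world axes, zero at the start; "moment": the same for the moment, N m; "opening": opening from 0.0 (shut) to 1.0 (fully open).
Only numpy, scipy, OpenCV 4.12 (cv2) and the standard library are available. Lean on these libraries where they do the work, as an engineer would, in place of code of your own. Each camera call takes 0.05 s, during which the arm holds its last target. There are 200 camera calls.

## Working session

There is one attempt and no reset: what is moved stays moved. The work goes in short steps, Python scripts to look and compute and a tool call to move; the robot and the scene stay as the last step left them, time stands still between calls to the robot, and variables do not carry over. Pictures are saved under pics/ and viewed, about 8 in all and at most 12, crops included, and the job is handed in when it is done.

Besides the shell and the picture viewer there is one more tool, called after "Call:" as name(argument=value, ...) on one line, values as JSON. arm_command: Moves the arm, as the interface text tells. Its arguments: {"type":"object","properties":{"targets":{"type":"array"}},"required":["targets"]}

```bash
mkdir -p pics; cat > h.py <<'E'
import numpy as np, cv2
from rig import bot, viewer, ticket
def cap(n,out=None):
    c=viewer.capture(n)
    if out: cv2.imwrite('pics/'+out,c['frame'][:,:,::-1])
    return c
def ray(c,px):
    K=np.array([[c['fx'],0,c['cx']],[0,c['fy'],c['cy']],[0,0,1.]])
    u=cv2.undistortPoints(np.array([[px]],float),K,np.array(c['D'],float))[0,0]
    V=np.array(c['view']);R=V[:3,:3];o=-R.T@V[:3,3]
    return o,R.T@np.array([u[0],u[1],1.])
def onz(c,px,z):
    o,d=ray(c,px);return o+d*(z-o[2])/d[2]
def proj(c,P):
    K=np.array([[c['fx'],0,c['cx']],[0,c['fy'],c['cy']],[0,0,1.]]);V=np.array(c['view'])
    return cv2.projectPoints(np.array(P,float).reshape(-1,1,3),cv2.Rodrigues(V[:3,:3])[0],V[:3,3],K,np.array(c['D'],float))[0].reshape(-1,2)
def blobs(c,lo,hi,amin=40):
    hsv=cv2.cvtColor(c['frame'],cv2.COLOR_RGB2HSV);m=cv2.inRange(hsv,lo,hi)
    n,_,s,ce=cv2.connectedComponentsWithStats(m)
    return [(s[i,4],s[i,:4].tolist(),ce[i].round(1).tolist()) for i in range(1,n) if s[i,4]>=amin]
E
python3 - <<'E'
from h import *
a=cap('scene','a.png');b=cap('side','b.png')
for n,c in(('scene',a),('side',b)):
    for nm,lo,hi in(('red',(0,120,80),(6,255,255)),('red2',(172,120,80),(180,255,255)),('green',(40,90,60),(85,255,255)),('blue',(95,110,60),(130,255,255)),('orange',(7,130,80),(20,255,255))):
        print(n,nm,blobs(c,lo,hi))
print(bot.read_state())
E
```

```text
scene red [(np.int32(54), [335, 218, 8, 8], [338.3, 221.4]), (np.int32(70), [31, 339, 11, 9], [36.4, 343.0]), (np.int32(71), [56, 339, 10, 10], [60.3, 343.5]), (np.int32(83), [35, 372, 11, 10], [39.7, 376.8]), (np.int32(75), [86, 374, 10, 10], [90.9, 378.3])]
scene red2 []
scene green [(np.int32(140), [321, 252, 13, 14], [326.6, 258.5]), (np.int32(43), [157, 341, 13, 12], [161.1, 346.7])]
scene blue [(np.int32(2476), [476, 5, 99, 74], [524.6, 48.1]), (np.int32(1347), [134, 36, 49, 65], [155.4, 70.7]), (np.int32(3830), [487, 183, 95, 74], [535.2, 218.3]), (np.int32(70), [280, 200, 11, 8], [285.2, 203.6]), (np.int32(667), [455, 269, 57, 38], [477.2, 289.8]), (np.int32(74), [282, 277, 14, 10], [288.5, 281.3]), (np.int32(145), [154, 326, 13, 14], [159.8, 332.3]), (np.int32(1268), [267, 373, 68, 51], [300.1, 398.1]), (np.int32(2945), [572, 394, 68, 86], [616.9, 450.6])]
scene orange [(np.int32(315), [35, 8, 32, 78], [48.9, 46.5]), (np.int32(57), [49, 63, 12, 23], [54.8, 73.6]), (np.int32(76), [0, 82, 20, 35], [8.5, 99.8]), (np.int32(2798), [428, 138, 79, 60], [466.3, 166.6]), (np.int32(25
[... 1064 characters left out ...]
.21477289e+01, -8.12645422e-04,
        6.76898628e+01, -1.02279111e+01]), 'qvel': array([-0.06124119, -0.040452  , -0.1566629 ,  0.09721738, -0.04234274,
        0.02349091]), 'tau': array([ 6.65355637e-04, -4.40983665e+01, -1.77150661e+01,  6.35591475e-02,
        5.32842509e-02, -4.34730225e-05]), 'position': array([ 0.14722957, -0.60688043,  0.29137354]), 'tcp_rot': array([[ 2.35591641e-01, -9.71852130e-01, -1.28476128e-04],
       [-9.71850246e-01, -2.35591441e-01,  1.94222894e-03],
       [-1.91782720e-03, -3.32713345e-04, -9.99998106e-01]]), 'force': array([ 0.69047246, -0.03595236,  0.44103566]), 'moment': array([-0.02370507,  0.00793135, -0.01633963]), 'opening': 0.9977079276813824}
```

View pics/a.png

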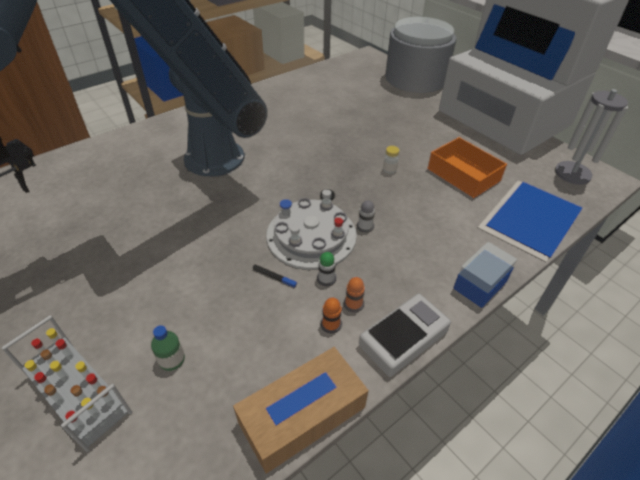

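View pics/b.png

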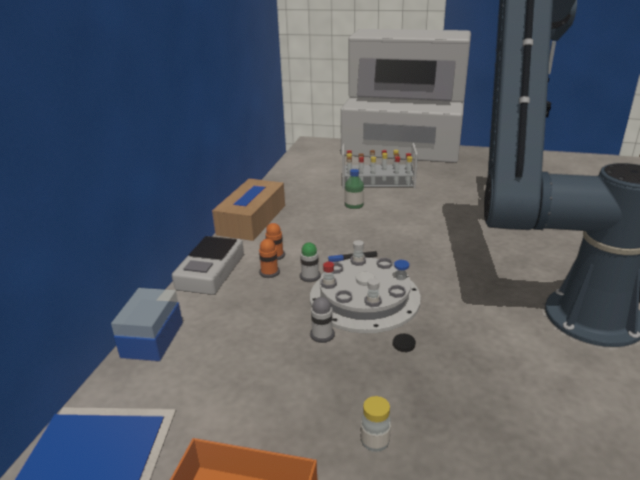

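Scene view: blue plunger at (285,204), red vial at (338,221). There are four scanner-shaped posts: green lamp at (327,258), grey lamp at (367,210), and two orange ones at (355,287) and (331,308). Only the green-lamp white post is scanner_on. The orange posts are look-alikes. I'll measure these and enlarge that area to confirm.

```bash
python3 - <<'E'
from h import *
a=cap('scene');b=cap('side')
def tri(p,q):
    (o1,d1),(o2,d2)=ray(a,p),ray(b,q)
    d1=d1/np.linalg.norm(d1);d2=d2/np.linalg.norm(d2)
    t=np.linalg.lstsq(np.c_[d1,-d2],o2-o1,rcond=None)[0]
    x,y=o1+d1*t[0],o2+d2*t[1];return (x+y)/2,np.linalg.norm(x-y)
pl=onz(a,(285.2,203.6),.087)[:2],onz(b,(401.5,264.4),.087)[:2]
rd=onz(a,(338.3,221.4),.1)[:2],onz(b,(328.1,266.6),.1)[:2]
gr=onz(a,(326.6,258.5),.087)[:2],onz(b,(308.7,249.1),.087)[:2]
print('plunger',pl,tri((285.2,203.6),(401.5,264.4)));print('red',rd);print('green',gr)
P,R,G=[np.mean(x,0) for x in(pl,rd,gr)]
C=(P+R)/2;print('centre',C,'radius',np.linalg.norm(P-R)/2,'green dist',np.linalg.norm(G-C))
an=lambda v:np.degrees(np.arctan2(v[1],v[0]))
print('ang plunger',an(P-C),'red',an(R-C),'green',an(G-C))
im=a['frame'][180:330,250:400,::-1];im2=b['frame'][225:360,240:440,::-1]
cv2.imwrite('pics/c.png',np.hstack([cv2.resize(im,(400,400),interpolation=2),cv2.resize(im2,(400,400),interpolation=2)]))
E
```

```text
plunger (array([0.43661918, 0.00262382]), array([0.43330322, 0.00450139])) (array([0.43414702, 0.00341363, 0.08564199]), np.float64(0.0018488685649962423))
red (array([0.59454006, 0.06598715]), array([0.59161537, 0.06789324]))
green (array([ 0.67063335, -0.03502545]), array([ 0.66164873, -0.02075442]))
centre [0.51401946 0.0352514 ] radius 0.0851726942863457 green dist 0.1647051995666347
ang plunger -158.1576858216996 red 21.8423141783004 green -22.54194414370816
```

View pics/c.png

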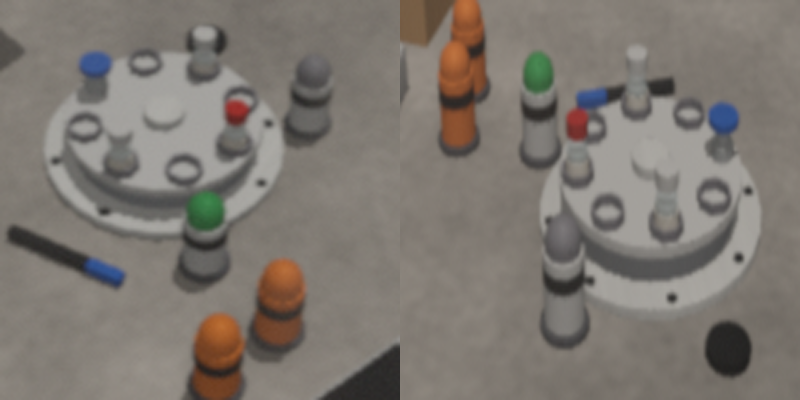

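The crop confirms it: the green-lamp post stands about 45° clockwise of the red vial, and the grey-lamp post is on the other side. The table must therefore turn clockwise (negative), taking the plunger from (0.435,0.0035) to about (0.436,0.069). I'm moving in now with the fingers shut.

Call:
arm_command(targets=[{"rot": [0, 0, -8], "offset": [-3, -4, 0], "gripper": 1}, {"rot": [0, 0, -16], "offset": [-6, -8, 0], "gripper": 1}, {"rot": [0, 0, -24], "offset": [-9, -12, 0], "gripper": 1}, {"rot": [0, 0, -32], "offset": [-12, -16, 0], "gripper": 1}, {"rot": [0, 0, -40], "offset": [-15, -20, 0], "gripper": 1}, {"rot": [0, 0, -45], "offset": [-18, -24, 0], "gripper": 1}, {"rot": [0, 0, -45], "offset": [-21, -28, 0], "gripper": 1}, {"rot": [0, 0, -45], "offset": [-24, -32, 0], "gripper": 1}])

```text
time_s: 1.0
position: [0.4027, -0.2971, 0.2923]
tcp_rot: [[0.854, -0.521, 0.0], [-0.521, -0.854, -0.0], [0.0, 0.0, -1.0]]
force: [1.2, -0.5, -0.5]
opening: 0.358
```

Call:
arm_command(targets=[{"rot": [0, 0, 0], "offset": [-2, -4, 1], "gripper": 1}, {"rot": [0, 0, 0], "offset": [-4, -8, 2], "gripper": 1}, {"rot": [0, 0, 0], "offset": [-6, -12, 3], "gripper": 1}, {"rot": [0, 0, 0], "offset": [-8, -16, 4], "gripper": 1}, {"rot": [0, 0, 0], "offset": [-10, -20, 5.5], "gripper": 1}, {"rot": [0, 0, 0], "offset": [-12, -24, 7.5], "gripper": 1}, {"rot": [0, 0, 0], "offset": [-12.9, -27.3, 9.5], "gripper": 1}, {"rot": [0, 0, 0], "offset": [-12.9, -27.3, 10], "gripper": 1}])

```text
time_s: 1.8
position: [0.4329, 0.005, 0.1908]
tcp_rot: [[0.857, -0.516, -0.003], [-0.516, -0.857, 0.001], [-0.003, 0.0, -1.0]]
force: [1.0, -1.1, -0.5]
opening: 0.004
```

```bash
python3 - <<'E'
from h import *
s=bot.read_state();print(s['position'],s['force'],s['opening'],bot.tip_extent,s['joint_positions'])
a=cap('scene');b=cap('side');w=cap('wrist')
print(blobs(w,(95,110,60),(130,255,255)))
tip=s['position']+s['tcp_rot'][:,2]*bot.tip_extent;print('tip',tip)
for x in blobs(w,(95,110,60),(130,255,255),300): print(onz(w,x[2],.089))
P=w['frame'][:,:,::-1]
cv2.imwrite('pics/d.png',np.hstack([cv2.resize(P,(400,400)),cv2.resize(b['frame'][190:330,300:440,::-1],(400,400))]))
E
```

```text
[0.4328786  0.00498161 0.1908055 ] [ 0.9957493  -1.06680186 -0.45960933] 0.004208330247355691 0.0697 [-1.42176744e+01  2.61700597e+01  1.14521128e+02  5.60799122e-02
  3.95012318e+01  1.67892292e+01]
[(np.int32(1173), [599, 213, 41, 54], [623.3, 241.5]), (np.int32(2880), [286, 234, 70, 67], [319.8, 261.1])]
tip [0.43266237 0.00508116 0.12110591]
[ 0.57492581 -0.06363823  0.089     ]
[0.4371144  0.00808715 0.089     ]
```

View pics/d.png

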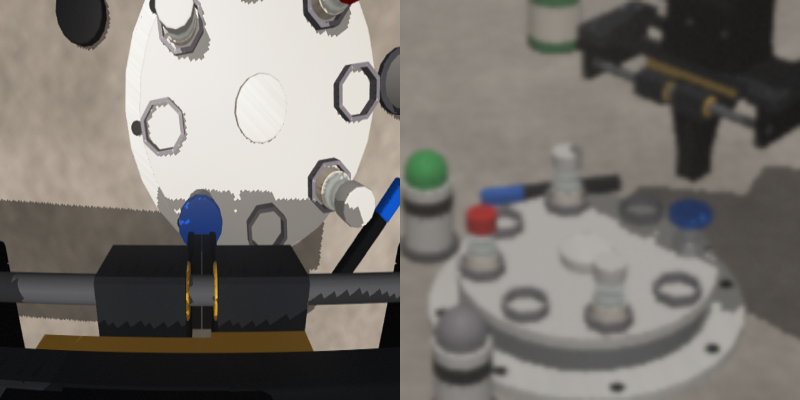

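Wrist view: the cap at (320,261) lies directly under the closed fingertips, and the nearest vials are far off. I'm descending and pressing.

Call:
arm_command(targets=[{"rot": [0, 0, 0], "offset": [0.2, -0.1, 1], "gripper": 1}, {"rot": [0, 0, 0], "offset": [0.2, -0.1, 2], "gripper": 1}, {"rot": [0, 0, 0], "offset": [0.2, -0.1, 2.8], "gripper": 1}, {"rot": [0, 0, 0], "offset": [0.2, -0.1, 3.2], "gripper": 1}, {"rot": [0, 0, 0], "offset": [0.2, -0.1, 3.5], "gripper": 1}, {"rot": [0, 0, 0], "offset": [0.2, -0.1, 3.8], "gripper": 1}, {"rot": [0, 0, 0], "offset": [0.2, -0.1, 4.1], "gripper": 1}, {"rot": [0, 0, 0], "offset": [0.2, -0.1, 4.1], "gripper": 1}])

```text
time_s: 2.75
position: [0.4355, 0.0012, 0.1513]
tcp_rot: [[0.854, -0.52, -0.001], [-0.52, -0.854, -0.0], [-0.001, 0.001, -1.0]]
force: [-3.1, -1.6, 6.1]
opening: 0.007
```

Call:
arm_command(targets=[{"rot": [0, 0, 0], "offset": [0, 0, 0.2], "gripper": 1}, {"rot": [0, 0, 0], "offset": [0, 0, 0.4], "gripper": 1}, {"rot": [0, 0, 0], "offset": [0, 0, 0.5], "gripper": 1}, {"rot": [0, 0, 0], "offset": [0, 0, 0.5], "gripper": 1}])

```text
time_s: 3.15
position: [0.4355, 0.0012, 0.147]
tcp_rot: [[0.854, -0.52, -0.0], [-0.52, -0.854, -0.0], [-0.0, 0.001, -1.0]]
force: [-2.9, -2.8, 10.7]
opening: 0.007
```

The plunger is at its stop: tip z 0.0773 and 10.7 N. Next is the first half of the clockwise turn along the arc.

Call:
arm_command(targets=[{"rot": [0, 0, 2.8], "offset": [-0.34, -0.25, 0], "gripper": 1}, {"rot": [0, 0, 5.6], "offset": [-0.67, -0.51, 0], "gripper": 1}, {"rot": [0, 0, 8.4], "offset": [-0.97, -0.8, 0], "gripper": 1}, {"rot": [0, 0, 11.2], "offset": [-1.27, -1.1, 0], "gripper": 1}, {"rot": [0, 0, 14], "offset": [-1.55, -1.42, 0], "gripper": 1}, {"rot": [0, 0, 16.9], "offset": [-1.82, -1.74, 0], "gripper": 1}, {"rot": [0, 0, 19.7], "offset": [-2.07, -2.08, 0], "gripper": 1}, {"rot": [0, 0, 22.5], "offset": [-2.3, -2.42, 0], "gripper": 1}])

```text
time_s: 3.95
position: [0.4282, 0.0341, 0.1471]
tcp_rot: [[0.588, -0.809, -0.001], [-0.809, -0.588, -0.0], [-0.0, 0.001, -1.0]]
force: [-2.2, -1.5, 11.5]
opening: 0.008
```

```bash
cat > m.py <<'E'
from h import *
s=bot.read_state();print(s['position'],s['force']);print(s['tcp_rot'].round(3))
a=cap('scene');b=cap('side')
for c in(a,b):
    for x in blobs(c,(0,120,80),(6,255,255),15):
        p=onz(c,x[2],.1)
        if np.hypot(p[0]-.514,p[1]-.035)<.12: print('red',x[2],p,'angle',np.degrees(np.arctan2(p[1]-.0353,p[0]-.514)))
    for x in blobs(c,(95,110,60),(130,255,255),15):
        p=onz(c,x[2],.077)
        if np.hypot(p[0]-.514,p[1]-.035)<.12: print('blue',x[0],x[2],p,'angle',np.degrees(np.arctan2(p[1]-.0353,p[0]-.514)))
E
python3 m.py
```

```text
[0.42819482 0.03412857 0.14705186] [-2.2257892  -1.51753764 11.52978553]
[[ 0.588 -0.809 -0.001]
 [-0.809 -0.588 -0.   ]
 [-0.     0.001 -1.   ]]
red [330.0, 228.2] [0.60130609 0.03179994 0.1       ] angle -2.2957302421418246
blue 15 [295.2, 203.6] [0.44433843 0.03165217 0.077     ] angle -177.00244599879838
red [328.9, 258.5] [0.59803568 0.03324221 0.1       ] angle -1.4027295481486837
blue 24 [338.3, 257.2] [ 0.58661357 -0.01406341  0.077     ] angle -34.2082463458643
blue 81 [401.9, 278.6] [0.42674465 0.04830143 0.077     ] angle 171.52502878982008
```

The table has turned about 23.7° clockwise by the red vial, with the plunger still at its stop. Next is the rest of the arc.

Call:
arm_command(targets=[{"rot": [0, 0, 2.6], "offset": [-0.32, -0.23, 0], "gripper": 1}, {"rot": [0, 0, 5.2], "offset": [-0.63, -0.48, 0], "gripper": 1}, {"rot": [0, 0, 7.9], "offset": [-0.92, -0.75, 0], "gripper": 1}, {"rot": [0, 0, 10.5], "offset": [-1.2, -1.02, 0], "gripper": 1}, {"rot": [0, 0, 13.1], "offset": [-1.46, -1.31, 0], "gripper": 1}, {"rot": [0, 0, 15.7], "offset": [-1.71, -1.6, 0], "gripper": 1}, {"rot": [0, 0, 18.4], "offset": [-1.95, -1.92, 0], "gripper": 1}, {"rot": [0, 0, 21], "offset": [-2.18, -2.24, 0], "gripper": 1}])

```text
time_s: 4.85
position: [0.4336, 0.0651, 0.147]
tcp_rot: [[0.259, -0.966, -0.0], [-0.966, -0.259, 0.0], [-0.0, 0.0, -1.0]]
force: [-2.8, -1.2, 11.0]
opening: 0.006
```

```bash
python3 m.py
```

```text
[0.43357376 0.06508288 0.1470421 ] [-2.78216235 -1.23653659 11.01810376]
[[ 0.259 -0.966 -0.   ]
 [-0.966 -0.259  0.   ]
 [-0.     0.    -1.   ]]
red [318.9, 231.7] [5.93844685e-01 4.11990523e-04 1.00000000e-01] angle -23.60284667123161
blue 23 [304.7, 200.3] [0.44924597 0.06197287 0.077     ] angle 157.61271837683344
red [335.0, 251.9] [0.59092619 0.00113452 0.1       ] angle -23.947603069103806
blue 83 [396.5, 285.7] [0.43498784 0.07894283 0.077     ] angle 151.08567763722814
```

The vial estimates give 44.5° (scene) and 46.7° (side), and the fingertip about 44°, so the hole should be underneath. I'm easing the plunger up 7 mm and using the force to tell whether it follows.

Call:
arm_command(targets=[{"rot": [0, 0, 0], "offset": [0, 0, -0.15], "gripper": 1}, {"rot": [0, 0, 0], "offset": [0, 0, -0.3], "gripper": 1}, {"rot": [0, 0, 0], "offset": [0, 0, -0.45], "gripper": 1}, {"rot": [0, 0, 0], "offset": [0, 0, -0.6], "gripper": 1}, {"rot": [0, 0, 0], "offset": [0, 0, -0.75], "gripper": 1}, {"rot": [0, 0, 0], "offset": [0, 0, -0.75], "gripper": 1}])

```text
time_s: 5.55
position: [0.4336, 0.0652, 0.1542]
tcp_rot: [[0.261, -0.965, -0.0], [-0.965, -0.261, 0.001], [-0.001, 0.0, -1.0]]
force: [-0.8, 1.3, 5.3]
opening: 0.004
```

With the tip at 0.0845 there is still 5.3 N, so the plunger is rising into the hole. I'm lifting clear.

Call:
arm_command(targets=[{"rot": [0, 0, 0], "offset": [0, 0, -0.3], "gripper": 1}, {"rot": [0, 0, 0], "offset": [0, 0, -0.6], "gripper": 1}, {"rot": [0, 0, 0], "offset": [0, 0, -1.2], "gripper": 1}, {"rot": [0, 0, 0], "offset": [0, 0, -3], "gripper": 1}, {"rot": [0, 0, 0], "offset": [0, 0, -6], "gripper": 1}, {"rot": [0, 0, 0], "offset": [0, 0, -10], "gripper": 1}, {"rot": [0, 0, 0], "offset": [0, 0, -14], "gripper": 1}, {"rot": [0, 0, 0], "offset": [0, 0, -14], "gripper": 1}])

```text
time_s: 6.35
position: [0.4374, 0.0644, 0.2987]
tcp_rot: [[0.261, -0.965, 0.013], [-0.965, -0.261, -0.001], [0.005, -0.012, -1.0]]
force: [0.8, -0.5, 0.2]
opening: 0.007
```

```bash
python3 m.py; python3 - <<'E'
from h import *
a=cap('scene');b=cap('side')
B=lambda c:[x[2] for x in blobs(c,(95,110,60),(130,255,255),40) if np.hypot(*(onz(c,x[2],.087)[:2]-[.434,.066]))<.03]
p,q=B(a)[0],B(b)[0]
(o1,d1),(o2,d2)=ray(a,p),ray(b,q)
t=np.linalg.lstsq(np.c_[d1,-d2],o2-o1,rcond=None)[0];print('plunger tri',(o1+d1*t[0]+o2+d2*t[1])/2)
im=a['frame'][180:330,250:400,::-1];im2=b['frame'][225:360,240:440,::-1]
cv2.imwrite('pics/e.png',np.hstack([cv2.resize(im,(400,400),interpolation=2),cv2.resize(im2,(400,400),interpolation=2)]))
E
```

```text
[0.43738571 0.06444801 0.29870992] [ 0.82886492 -0.52935122  0.16484142]
[[ 0.261 -0.965  0.013]
 [-0.965 -0.261 -0.001]
 [ 0.005 -0.012 -1.   ]]
red [318.9, 231.7] [5.93844685e-01 4.11990523e-04 1.00000000e-01] angle -23.60284667123161
blue 48 [303.9, 195.3] [0.42993187 0.07351098 0.077     ] angle 155.55706753596792
red [334.9, 251.9] [0.5911571  0.00118141 0.1       ] angle -23.854840311507417
blue 117 [397.3, 279.8] [0.43620085 0.05522382 0.077     ] angle 165.63565815622943
plunger tri [0.43594838 0.06797303 0.08479953]
```

View pics/e.png

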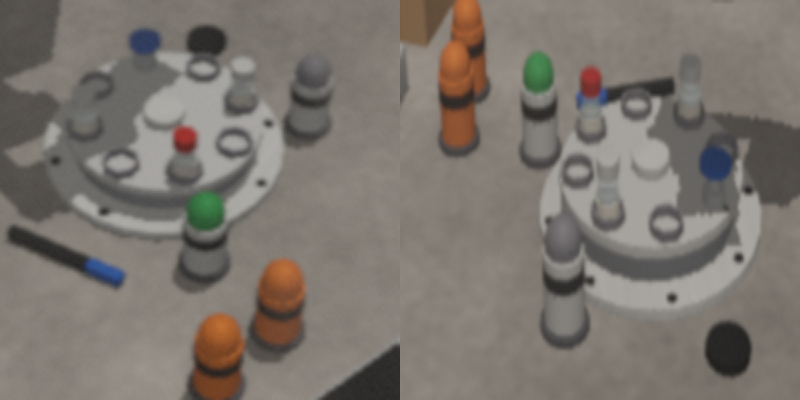

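The red vial stands in front of the green-lamp post and all three vials are upright. The plunger cap triangulates at z 0.085, against 0.086 at the start, so it is up. The arm is clear.

```bash
python3 -c "
from rig import ticket;print(ticket.hand_in())"
```

```text
the job is handed in; nothing more can be done
None
```

I pressed the blue plunger to its stop (about 11 N), turned the table one hole clockwise with it held in, let it spring up, and lifted clear. I then handed the job in at about 6.6 s of the 35 s allowed; no verdict is reported.

Last checks:
- **Turn:** the red vial moved 44.5° by the scene camera and about 46.7° by the side camera. They disagree by 2°, either side of the 45° wanted. The vial did not visibly shift on release.
- **Plunger:** during release the fingertips still felt 5.3 N at about 4.5 mm of press, so it was rising into the hole. Afterwards the cap triangulated at z 0.085 m, against 0.086 m at the start. That is the same height to within camera error, and riding under the ring would read about 8 mm lower.
- **Scene:** in the last picture the red vial stands in front of the green-lamp scanner and all three vials are upright. The marker pen and lid look unmoved. The bottle and jar were outside that crop and I did not recheck them, but the arm never went near them.
- **Arm:** the measured force was near zero and the fingertips were about 14 cm above the plunger.

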